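# Feel the dial lock open and draw its shackle

### The arm

A 6-joint arm with a two-finger parallel gripper is mounted at the origin on the work surface. World frame = base frame: x ahead of the robot, y to its left, z up, the work surface at z = 0. Lengths are in m, angles in rad, forces in N, time in s.
With the tool pointing down it reaches from about 0.35 to 0.775 m from the base axis. Payload 7.3 kg.
Tool frame: the origin (TCP) lies at the very end of the fingers, on their centre line; the grasp point (between the pads) lies 19 mm behind it (robot.pinch_z is the distance from the TCP to the grasp point, in m); z points along the fingers, y is the line along which they close (so a half turn about z gives the same grasp; the last joint's range is limited). The gripper opens to 92 mm and grips with 3 to 60 N. Pads are 19 mm wide; open, the fingers measure 130 mm over their backs; the gripper's body (75 mm by 190 mm) begins 47 mm behind the grasp point.
Start: joints at [1.083, 0.342, 1.524, -0, 1.275, -0.146], TCP at [0.176, 0.495, 0.227] pointing down, gripper open.
Joint ranges: [-2.53, 2.53], [-0.77, 2.02], [0.04, 2.7], [-1, 4.14], [0.28, 2.66], [-3.11, 3.11]. Speed limits (rad/s): [2.57, 2.57, 3.14, 3.14, 3.14, 3.14].

### API

Orientations are given as [roll, pitch, yaw] about the fixed x, y, z axes, in that order (R = Rz(yaw) Ry(pitch) Rx(roll)).
In Python, from cell import robot gives the robot as it stands.
- The arm moves only by the tool move_arm, never from a script. Its argument "motion" is a list of rows, each a list of 6 numbers: the shift along the tool's x, y, z in units of 0.1 m (1.0 is 0.1 m), then the turn, a rotation vector about the tool's x, y, z in units of pi rad (1.0 is pi rad). In form: [[dx, dy, dz, rx, ry, rz], ...]. A call has 1 to 12 rows; each row is the pose to reach, as a shift and turn from the pose commanded when the call began, along the tool's axes at that moment, turning the shorter way round; what a row does not reach only later rows make up. A row lasts 1/8 s, in which the tool goes at most 62.5 mm and 10.7 degrees, less where a joint would pass 70% of its speed; a pose out of reach is approached as far as the arm can. A call with a number of a shift or a turn outside -1 to 1 is refused whole. A call with a gripper value outside its range is refused whole. "fingers" is the opening, from -1 (shut) to 1 (fully open), set as the call begins (left out, the last holds). The fingers move at their own pace and stop on an object; "newtons" is the grip in N (left out, the last holds). Time passes only in rows, so rows that repeat a pose let the fingers close. It gives the time, the measured TCP pose, the force, the opening and the grip force at its end, in the units of the state.
- robot.observe(): the state, without advancing time (a new reading comes with each control period).
- robot.read_camera(name): name is "scene" or "top" or "wrist"; returns a dict with "image" (480x640x3 uint8, red, green, blue), "range_z" (480x640 float32, m along the optical axis (not along the pixel's ray), 0 where there is no reading), "vfov" (degrees; the focal length in pixels is half the picture's height over the tangent of half this angle, whatever the lens; pixels are square), "cx", "cy" (the principal point, pixels), "extrinsics" (4x4, takes a point from camera to world coordinates); the wrist camera has in their place "hand_eye" (4x4, takes a point from camera to tool coordinates, whose origin is the TCP and whose axes are the flange's). Camera axes: x right, y up, looking along -z (the intrinsics and any distortion apply to the point x, -y, -z); pixel columns grow to the right and rows downward; lengths in m; the calibration is good to about 2 mm. A picture is of the moment at which its call begins: read the wrist's pose just before it.
- robot.hand_in(): hands the job in; it is judged then, once.
The state is a dict: "time": time; "qpos": joint angles; "qvel": joint speeds; "joint_efforts": joint torques, N m; "tool_pos": TCP position; "tool_rot": TCP orientation; "contact_force": force on the tool from outside, world axes, zero at the start; "torque": the same for the moment, N m; "opening": finger opening in m; "grip_force": force on a finger pad.
Only numpy, scipy, OpenCV 4.12 (cv2) and the standard library are available. Lean on these libraries where they do the work, as an engineer would, in place of code of your own. Each camera call takes 0.05 s, during which the arm holds its last target. There are 200 camera calls.

### The job

Unlock the flight case: turn the dial of the orange combination lock clockwise, feeling past the light clicks, until it drops into its true notch and comes up firm, then pull the steel shackle straight up out of the lock and the brass hasp. Finish still gripping the shackle, held up still with its legs pointing down and their ends about 10 cm above the lock, and leave the other gear on the shelf undisturbed.

Things in the scene. Friction and masses are not known exactly. Their poses are not given: they have to be found in the camera images.
- lock: Orange bar of the lock, 44 x 170 x 48 mm (x, y, z), fixed to the front of the black flight case (340 mm wide, 200 deep, 85 high, fixed, on the +x side of the bar). Origin: centre of the bar's underside, 30 mm above the shelf; z up, y along the bar, top face at z = 48 mm. Dial at y = -60 mm; two shackle holes at y = 15 and 65 mm, 40 mm deep.
- hasp (a point): Centre of the 15 mm hole in the brass hasp tongue (fixed, 34 mm wide, 4 mm thick) that lies on the bar's top; the shackle leg at y = 65 mm passes through it.
- window (a point): Black window on the bar's top between dial and shackle (27 mm along the bar), at its centre. A green tab in it shows the bolt: it slides 10 mm towards the dial when the bolt drops into the true notch, which frees the shackle.
- dial (a joint): Dial angle (rad), growing clockwise seen from above; at 0 its bar grip lies along the lock's x. Friction 0.03 N m; stays where left. It meets a firm stop in the true notch 0.5 to 1.4 rad clockwise of its start, new each time. Up to two light clicks (under 0.3 N m) come before and are passed; then the notch tugs the dial onward; past the stop torque climbs about 0.8 N m per 0.1 rad.
- dial_grip (a point): Point on the dial's axis at the height to grip, 32 mm above the lock's top. The dial is black: a skirt 52 mm across and 8 mm high with a bar grip on it, 46 mm long (this point's x axis lies along it), 12 mm thick (y), from 8 to 42 mm above the lock's top.
- bow (a point): Middle of the straight 26 mm upper bar (bow) of the loose steel shackle, where to grip it. A U of 10 mm round bar, 0.2 to 0.33 kg, bow along this point's y, legs 50 mm apart pointing to -z, ending 100 mm below this point. Closed, the bow is 60 mm above the lock's top, the legs 40 mm deep in the lock with 1.5 mm play all round; while locked it rises only 2 mm.
- shackle: The same loose shackle; origin 60 mm below the point bow, half-way between the legs, at the level of the lock's top when closed.
- mic: Bystander: chrome side-address microphone on a round foot, 90 mm across, 160 mm high. Origin: centre of its underside.
- tripod: Bystander: graphite desk tripod with rubber feet, 146 mm across, 122 mm high. Origin: centre of its underside.
- mount_a: Bystander: brass swivel mount, 44 mm across, 70 mm high. Origin: centre of its underside.
- mount_b: Bystander: second brass swivel mount, like mount_a.

How it is judged:
By the outcome, as a careful person would: the job done as asked, in the order asked, and still so for the second after the job is handed in, while the arm keeps its last pose, push and grip.
It also fails if it takes over 54 s, if anything falls off the work surface, if the arm or the gripper's body presses on something with over 40 N, if the wrist force passes 120 N, or if a joint passes its speed limit or range.

## Working session

There is one attempt and no reset: what is moved stays moved. The work goes in short steps, Python scripts to look and compute and a tool call to move; the robot and the scene stay as the last step left them, time stands still between calls to the robot, and variables do not carry over. Pictures are saved under pics/ and viewed, at most 10 in all, crops included, and the job is handed in when it is done.

Besides the shell and the picture viewer there is one more tool, called after "Call:" as name([rows], argument=value, ...), one row to a line, values as JSON. move_arm: Moves the arm, as the interface text tells. Shifts and turns lie within -1 to 1; 1 stands for 0.1 m of shift or pi rad of turn. Its arguments: {"type":"object","properties":{"motion":{"type":"array"},"fingers":{"type":"number"},"newtons":{"type":"number"}},"required":["motion"]}

```bash
ls; mkdir -p pics; cat > h.py <<'E'
import numpy as np, cv2
from cell import robot
from scipy.spatial.transform import Rotation as R
def tool():
    s=robot.observe(); T=np.eye(4); T[:3,:3]=R.from_euler('xyz',s['tool_rot']).as_matrix(); T[:3,3]=s['tool_pos']; return T
def cam(n):
    T=tool(); c=robot.read_camera(n)
    c['E']=c['extrinsics'] if 'extrinsics' in c else T@c['hand_eye']
    return c
def cloud(c):
    h,w=c['range_z'].shape; f=h/2/np.tan(np.radians(c['vfov'])/2)
    v,u=np.mgrid[:h,:w]; z=c['range_z']
    P=np.stack([(u-c['cx'])/f*z,-(v-c['cy'])/f*z,-z],-1)
    return P@c['E'][:3,:3].T+c['E'][:3,3]
def save(n,img): cv2.imwrite('pics/'+n,img[...,::-1])
E
python3 - <<'E'
from h import *
print({k:v for k,v in robot.observe().items()})
for n in ['scene','top']:
    c=cam(n); save(n+'.png',c['image']); print(n,{k:v for k,v in c.items() if k not in('image','range_z')})
    P=cloud(c); np.savez(n,P=P,im=c['image'])
E
```

```text
pics
{'time': 0.0, 'qpos': array([ 1.08299504e+00,  3.42713303e-01,  1.52502597e+00,  4.01651017e-06,
        1.27539150e+00, -1.46012676e-01]), 'qvel': array([-3.90893966e-05, -7.07705720e-04, -9.29316578e-04, -1.79193896e-03,
        1.08996248e-03, -5.24140388e-04]), 'joint_efforts': array([-7.41390413e-04, -4.31240916e+01, -2.44212896e+01,  7.16469577e-02,
        5.60057920e-02, -1.28123788e-04]), 'tool_pos': array([0.17575591, 0.49427239, 0.22604673]), 'tool_rot': array([-3.14007145e+00, -2.27588524e-04,  2.79980270e+00]), 'contact_force': array([-0.26177179,  0.41399159, -0.11721277]), 'torque': array([-0.00174403,  0.00449293, -0.01052202]), 'grip_force': 0.0, 'opening': 0.09173844772818687}
scene {'vfov': 57.1646969024822, 'cx': 326.61091545412614, 'cy': 230.83902674082745, 'extrinsics': array([[-6.88298063e-03, -7.43224406e-01,  6.69006806e-01,
         1.17045303e+00],
       [ 9.99963190e-01, -8.54304357e-03,  7.97194860e-04,
        -2.13726496e-02],
       [ 5.12285961e-03,  6.68987667e-01,  7.43255850e-01,
         8.88161475e-01],
       [ 0.00000000e+00,  0.00000000e
[... 291 characters left out ...]
  8.88161475e-01],
       [ 0.00000000e+00,  0.00000000e+00,  0.00000000e+00,
         1.00000000e+00]])}
top {'vfov': 53.72960164894645, 'cx': 318.92917968589484, 'cy': 240.23435908395658, 'extrinsics': array([[-0.01416081,  0.9945168 , -0.10361374,  0.39789216],
       [-0.99988679, -0.01461156, -0.00359252, -0.00734814],
       [-0.00508678,  0.10355113,  0.99461112,  1.16298703],
       [ 0.        ,  0.        ,  0.        ,  1.        ]]), 'E': array([[-0.01416081,  0.9945168 , -0.10361374,  0.39789216],
       [-0.99988679, -0.01461156, -0.00359252, -0.00734814],
       [-0.00508678,  0.10355113,  0.99461112,  1.16298703],
       [ 0.        ,  0.        ,  0.        ,  1.        ]])}
```

```bash
python3 -c "
import cv2,numpy as np
a=cv2.imread('pics/scene.png');b=cv2.imread('pics/top.png');print(a.shape)"
```

```text
(480, 640, 3)
```

View pics/top.png

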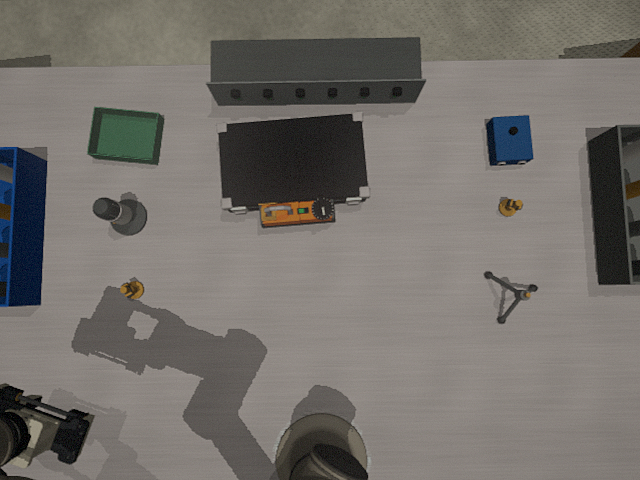

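View pics/scene.png

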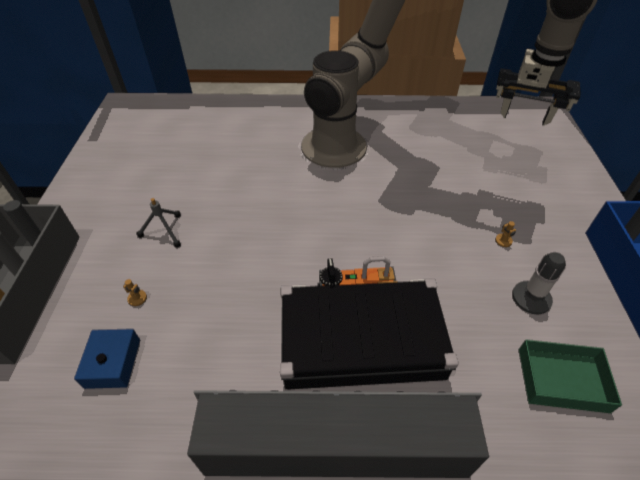

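The top view shows the orange bar at about (260–335, 200–227), with the dial at (323, 208), the tab at (303, 210) and the shackle at (279, 210). The other gear is well clear of it. Next I'll measure the bar.

```bash
python3 - <<'E'
from h import *
d=np.load('top.npz');P=d['P'];hsv=cv2.cvtColor(d['im'],cv2.COLOR_RGB2HSV)
m=(cv2.inRange(hsv,(5,120,80),(22,255,255))>0)
m[:,:250]=0;m[:,345:]=0;m[:190]=0;m[240:]=0
m&=abs(P[...,2]-.078)<.008
Q=P[m];print(len(Q),np.median(Q[:,2]))
r=cv2.minAreaRect((Q[:,:2]*1000).astype(np.float32));print(r,cv2.boxPoints(r))
w=np.zeros_like(m);w[195:225,308:340]=1
D=P[w&(P[...,2]>.105)&(P[...,2]<.135)];print('dialgrip',len(D),np.median(D,0))
if len(D)>5: print(cv2.minAreaRect((D[:,:2]*1000).astype(np.float32)))
w=np.zeros_like(m);w[195:225,255:298]=1
D=P[w&(P[...,2]>.118)];print('bow',len(D),np.median(D,0)); print(cv2.minAreaRect((D[:,:2]*1000).astype(np.float32)))
T=tool();print(T)
c=cam('wrist');print(c['hand_eye'],c['vfov'])
E
```

```text
803 0.07878407559367617
((580.9771728515625, 52.103309631347656), (47.964603424072266, 166.05125427246094), 3.964599370956421) [[551.3118  133.27211]
 [562.79266 -32.38177]
 [610.6425  -29.06549]
 [599.1617  136.5884 ]]
dialgrip 116 [ 0.58306884 -0.01121022  0.12073227]
((583.4794921875, -10.73273754119873), (45.71634292602539, 11.858455657958984), 7.8088812828063965)
bow 127 [0.57596868 0.08672022 0.14031942]
((501.6527099609375, 35.06793975830078), (218.2564697265625, 51.24061965942383), 35.44636917114258)
[[-9.42148885e-01  3.35193997e-01 -6.80568049e-04  1.75757319e-01]
 [ 3.35194612e-01  9.42148097e-01 -1.23948324e-03  4.94315374e-01]
 [ 2.25728550e-04 -1.39590050e-03 -9.99999000e-01  2.26105831e-01]
 [ 0.00000000e+00  0.00000000e+00  0.00000000e+00  1.00000000e+00]]
[[-1.89409187e-04  9.64950556e-01  2.62431683e-01  7.03826249e-02]
 [ 9.99999982e-01  1.87315986e-04  3.29934221e-05 -1.83092232e-03]
 [-1.73206283e-05  2.62431684e-01 -9.64950574e-01 -1.58469970e-01]
 [ 0.00000000e+00  0.00000000e+00  0.00000000e+00  1.00000000e+00]] 65.16520661723168
```

Call:
move_arm([
  [-0.46,-0.28,0,0,0,0],
  [-0.92,-0.56,0,0,0,0],
  [-0.92,-0.56,0,0,0,0],
], fingers=0, newtons=60)

```text
time: 0.52
tool_pos: [0.2455, 0.4089, 0.2266]
tool_rot: [-3.141, 0.0, 2.796]
contact_force: [-0.9, 0.6, 0.7]
opening: 0.0665
grip_force: 0.0
```

Call:
move_arm([
  [-0.46,-0.28,0,0,0,0],
  [-0.92,-0.56,0,0,0,0],
  [-0.92,-0.56,0,0,0,0],
])

```text
time: 0.9
tool_pos: [0.3132, 0.3261, 0.2267]
tool_rot: [-3.142, 0.0, 2.796]
contact_force: [-0.1, 0.5, 0.5]
opening: 0.0461
grip_force: 0.0
```

Call:
move_arm([
  [-0.46,-0.28,0,0,0,0],
  [-0.92,-0.56,0,0,0,0],
  [-0.92,-0.56,0,0,0,0],
])

```text
time: 1.27
tool_pos: [0.381, 0.2431, 0.2266]
tool_rot: [3.141, 0.0, 2.796]
contact_force: [-0.6, 0.8, -0.6]
opening: 0.046
grip_force: 0.0
```

Call:
move_arm([
  [-0.46,-0.28,0,0,0,0],
  [-0.92,-0.56,0,0,0,0],
  [-0.92,-0.56,0,0,0,0],
])

```text
time: 1.65
tool_pos: [0.4488, 0.16, 0.2264]
tool_rot: [3.141, -0.0, 2.797]
contact_force: [-0.7, 0.6, 0.1]
opening: 0.0459
grip_force: 0.0
```

Call:
move_arm([
  [-0.46,-0.28,0,0,0,0],
  [-0.92,-0.56,0,0,0,0],
  [-0.92,-0.56,0,0,0,0],
])

```text
time: 2.02
tool_pos: [0.5165, 0.0768, 0.2262]
tool_rot: [3.141, -0.0, 2.798]
contact_force: [1.2, 0.4, 0.6]
opening: 0.0461
grip_force: 0.0
```

Call:
move_arm([
  [-0.46,-0.29,0,0,0,-0.04],
  [-0.93,-0.58,0,0,0,-0.08],
  [-0.93,-0.58,0,0,0,-0.12],
  [-0.93,-0.58,0,0,0,-0.152],
  [-0.93,-0.58,0,0,0,-0.152],
])

```text
time: 2.65
tool_pos: [0.5831, -0.0062, 0.2266]
tool_rot: [3.14, -0.001, -3.005]
contact_force: [0.3, 0.4, 0.1]
opening: 0.046
grip_force: 0.0
```

```bash
python3 - <<'E'
from h import *
s=robot.observe();print(s['time'],s['tool_pos'],s['tool_rot'],s['qpos'],s['opening'])
c=cam('wrist');save('w1.png',c['image']);np.savez('w1',P=cloud(c),im=c['image'])
E
```

```text
2.65 [ 0.58310671 -0.00623693  0.22657695] [ 3.14037945e+00 -6.65436058e-04 -3.00452633e+00] [-1.42628712e-01  4.50051338e-01  1.35694038e+00  1.01017244e-03
  1.33557555e+00 -1.85072686e+00] 0.04598214736037378
```

View pics/w1.png

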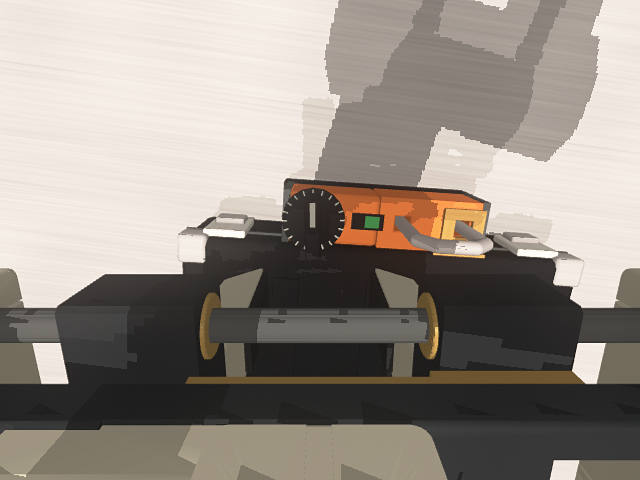

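The wrist view shows the dial at (313, 217) with its white line upright, the green tab at (372, 222), and the bow at about (400–490, 220–250). Next I'll measure from depth.

```bash
python3 - <<'E'
from h import *
d=np.load('w1.npz');P=d['P'];hsv=cv2.cvtColor(d['im'],cv2.COLOR_RGB2HSV)
v,u=np.mgrid[:480,:640]
Z=P[...,2]
w=(u>270)&(u<355)&(v>170)&(v<268)
D=P[w&(Z>.11)&(Z<.13)];print('grip',len(D),np.median(D,0),cv2.minAreaRect((D[:,:2]*1000).astype(np.float32)))
w=(u>385)&(u<500)&(v>190)&(v<265)
D=P[w&(Z>.128)&(Z<.16)];print('bow',len(D),D.max(0),np.median(D,0),cv2.minAreaRect((D[:,:2]*1000).astype(np.float32)))
m=(cv2.inRange(hsv,(5,120,80),(22,255,255))>0)&(abs(Z-.078)<.006)
D=P[m];print('lock',len(D),np.median(D,0),cv2.minAreaRect((D[:,:2]*1000).astype(np.float32)))
m=(cv2.inRange(hsv,(45,120,60),(80,255,255))>0)&(abs(Z-.078)<.01);D=P[m];print('tab',D.mean(0))
E
```

```text
grip 1017 [ 0.58078611 -0.01271674  0.12080761] ((582.5973510742188, -12.740571975708008), (45.33478927612305, 11.762760162353516), 7.848679065704346)
bow 1140 [0.5823543  0.11576074 0.1450189 ] [0.57512023 0.08225708 0.14104524] ((576.0504760742188, 86.61344146728516), (10.029335021972656, 58.280094146728516), 3.869821310043335)
lock 5357 [0.56978526 0.0636727  0.07855846] ((578.455322265625, 50.96942138671875), (48.06589126586914, 168.08828735351562), 2.816920518875122)
tab [0.57971605 0.03656299 0.07944321]
```

Call:
move_arm([
  [0.01,-0.06,0.4,0,0,0],
  [0.01,-0.06,0.8,0,0,0],
  [0.01,-0.06,0.8,0,0,0],
])

```text
time: 3.08
tool_pos: [0.5813, -0.0136, 0.1441]
tool_rot: [3.139, -0.006, -3.006]
contact_force: [-0.6, -0.3, 0.1]
opening: 0.0461
grip_force: 0.0
```

Call:
move_arm([
  [0,0,0.3,0,0,0],
  [0,0,0.53,0,0,0],
  [0,0,0.53,0,0,0],
  [0,0,0.53,0,0,0],
])

```text
time: 3.58
tool_pos: [0.5847, -0.015, 0.0958]
tool_rot: [-3.141, 0.003, -3.006]
contact_force: [0.6, 0.1, 0.3]
opening: 0.046
grip_force: 0.0
```

Call:
move_arm([
  [0,0,0,0,0,0],
  [0,0,0,0,0,0],
  [0,0,0,0,0,0],
  [0,0,0,0,0,0],
  [0,0,0,0,0,0],
  [0,0,0,0,0,0],
], fingers=-1, newtons=50)

```text
time: 4.32
tool_pos: [0.583, -0.011, 0.0941]
tool_rot: [3.135, 0.0, -3.006]
contact_force: [-1.4, 17.1, 4.4]
opening: 0.0122
grip_force: 50.0
```

```bash
python3 - <<'E'
from h import *
s=robot.observe();print(s)
E
```

```text
{'time': 4.325, 'qpos': array([-0.1535901 ,  0.57780881,  1.53204314,  0.00694222,  1.03339638,
       -1.86395525]), 'qvel': array([ 2.41402351e-04,  1.25953974e-03,  1.11238105e-03, -4.11782531e-04,
        1.06702065e-03,  8.42490786e-05]), 'joint_efforts': array([-9.80052263e+00, -4.92977679e+01, -2.17806995e+01, -4.17734832e+00,
       -1.07984640e+00,  3.63383966e-02]), 'tool_pos': array([ 0.58303471, -0.01102963,  0.09408485]), 'tool_rot': array([ 3.13540756e+00,  1.26478636e-04, -3.00558292e+00]), 'contact_force': array([-1.40575441, 17.14107578,  4.4230766 ]), 'torque': array([ 2.73022504e+00,  1.69922993e-01, -7.16914461e-04]), 'grip_force': 49.98585283756256, 'opening': 0.01219141055905963}
```

Call:
move_arm([
  [0,0.03,0,0,0,0],
  [0,0.03,0,0,0,0],
])

```text
time: 4.58
tool_pos: [0.583, -0.0109, 0.0941]
tool_rot: [3.14, 0.0, -3.006]
contact_force: [-0.7, 7.7, 3.6]
opening: 0.0118
grip_force: 50.0
```

```bash
cat > o.py <<'E'
from h import *
s=robot.observe();T=tool()
print('t%.2f'%s['time'],s['tool_pos'].round(4),'rot',s['tool_rot'].round(3),'F',s['contact_force'].round(1),'M',s['torque'].round(2),'q6 %.3f eff %.2f'%(s['qpos'][5],s['joint_efforts'][5]),'open %.4f'%s['opening'])
E
python3 o.py
```

```text
t4.58 [ 0.583  -0.0109  0.0941] rot [ 3.14   0.    -3.006] F [-0.7  7.7  3.6] M [1.25 0.25 0.05] q6 -1.859 eff 0.08 open 0.0118
```

Call:
move_arm([
  [0,0,0,0,0,0.02],
  [0,0,0,0,0,0.04],
  [0,0,0,0,0,0.06],
  [0,0,0,0,0,0.08],
  [0,0,0,0,0,0.08],
])

```text
time: 5.2
tool_pos: [0.5831, -0.0107, 0.0941]
tool_rot: [3.139, -0.0, 3.025]
contact_force: [-1.1, 8.0, 3.8]
opening: 0.0115
grip_force: 50.0
```

```bash
python3 o.py
```

```text
t5.20 [ 0.5831 -0.0107  0.0941] rot [ 3.139 -0.     3.025] F [-1.1  8.   3.8] M [ 1.28  0.15 -0.1 ] q6 -1.607 eff 0.15 open 0.0115
```

Call:
move_arm([
  [0,0.02,0,0,0,0.02],
  [0,0.02,0,0,0,0.04],
  [0,0.02,0,0,0,0.06],
  [0,0.02,0,0,0,0.06],
])

```text
time: 5.7
tool_pos: [0.5831, -0.0105, 0.0941]
tool_rot: [3.142, -0.0, 2.837]
contact_force: [-2.4, -0.2, 5.4]
opening: 0.0119
grip_force: 50.1
```

```bash
python3 o.py
```

```text
t5.70 [ 0.5831 -0.0105  0.0941] rot [ 3.142 -0.     2.837] F [-2.4 -0.2  5.4] M [ 0.17  0.37 -0.38] q6 -1.416 eff 0.00 open 0.0119
```

Call:
move_arm([
  [0,0,0,0,0,0.01],
  [0,0,0,0,0,0.02],
  [0,0,0,0,0,0.02],
])

```text
time: 6.08
tool_pos: [0.5832, -0.0104, 0.0941]
tool_rot: [-3.142, -0.0, 2.775]
contact_force: [-3.2, 1.1, 4.9]
opening: 0.0116
grip_force: 50.0
```

```bash
python3 o.py
```

```text
t6.08 [ 0.5832 -0.0104  0.0941] rot [-3.142 -0.     2.775] F [-3.2  1.1  4.9] M [ 0.21  0.39 -0.24] q6 -1.354 eff -0.10 open 0.0116
```

Call:
move_arm([
  [0,0,0,0,0,0.01],
  [0,0,0,0,0,0.02],
  [0,0,0,0,0,0.02],
])

```text
time: 6.45
tool_pos: [0.5832, -0.0104, 0.0941]
tool_rot: [3.142, -0.0, 2.713]
contact_force: [-3.8, 1.2, 5.3]
opening: 0.0116
grip_force: 50.0
```

```bash
python3 o.py
```

```text
t6.45 [ 0.5832 -0.0104  0.0941] rot [ 3.142 -0.     2.713] F [-3.8  1.2  5.3] M [ 0.19  0.37 -0.18] q6 -1.291 eff -0.05 open 0.0116
```

Call:
move_arm([
  [0,0,0,0,0,0.01],
  [0,0,0,0,0,0.02],
  [0,0,0,0,0,0.02],
])

```text
time: 6.82
tool_pos: [0.5832, -0.0104, 0.0941]
tool_rot: [3.142, -0.0, 2.65]
contact_force: [-3.3, 1.3, 5.7]
opening: 0.012
grip_force: 50.0
```

```bash
python3 o.py
```

```text
t6.83 [ 0.5832 -0.0104  0.0941] rot [ 3.142 -0.     2.65 ] F [-3.3  1.3  5.7] M [ 0.29  0.39 -0.08] q6 -1.228 eff 0.07 open 0.0120
```

Call:
move_arm([
  [0,0,0,0,0,0.01],
  [0,0,0,0,0,0.02],
  [0,0,0,0,0,0.02],
])

```text
time: 7.2
tool_pos: [0.5832, -0.0103, 0.0941]
tool_rot: [3.142, -0.0, 2.587]
contact_force: [-2.8, 0.8, 5.5]
opening: 0.012
grip_force: 50.0
```

```bash
python3 o.py
```

```text
t7.20 [ 0.5832 -0.0103  0.0941] rot [ 3.142 -0.     2.587] F [-2.8  0.8  5.5] M [0.34 0.44 0.06] q6 -1.166 eff 0.10 open 0.0120
```

Call:
move_arm([
  [0,0,0,0,0,0.01],
  [0,0,0,0,0,0.02],
  [0,0,0,0,0,0.02],
])

```text
time: 7.58
tool_pos: [0.5832, -0.0103, 0.0941]
tool_rot: [3.141, -0.0, 2.524]
contact_force: [-2.4, 1.9, 5.8]
opening: 0.0116
grip_force: 50.0
```

```bash
python3 o.py
```

```text
t7.58 [ 0.5832 -0.0103  0.0941] rot [ 3.141 -0.     2.524] F [-2.4  1.9  5.8] M [0.29 0.41 0.01] q6 -1.103 eff 0.10 open 0.0116
```

Call:
move_arm([
  [0,0,0,0,0,0.01],
  [0,0,0,0,0,0.02],
  [0,0,0,0,0,0.02],
])

```text
time: 7.95
tool_pos: [0.5833, -0.0103, 0.0941]
tool_rot: [3.141, -0.0, 2.462]
contact_force: [-1.7, 1.9, 5.9]
opening: 0.0119
grip_force: 50.0
```

```bash
python3 o.py
```

```text
t7.95 [ 0.5833 -0.0103  0.0941] rot [ 3.141 -0.     2.462] F [-1.7  1.9  5.9] M [ 0.33  0.41 -0.01] q6 -1.040 eff 0.10 open 0.0119
```

Call:
move_arm([
  [0,0,0,0,0,0.01],
  [0,0,0,0,0,0.02],
  [0,0,0,0,0,0.02],
])

```text
time: 8.32
tool_pos: [0.5833, -0.0103, 0.0941]
tool_rot: [3.141, -0.0, 2.399]
contact_force: [-2.2, 1.4, 5.3]
opening: 0.0118
grip_force: 50.0
```

```bash
python3 o.py
```

```text
t8.32 [ 0.5833 -0.0103  0.0941] rot [ 3.141 -0.     2.399] F [-2.2  1.4  5.3] M [0.32 0.37 0.07] q6 -0.977 eff 0.21 open 0.0118
```

Call:
move_arm([
  [0,0,0,0,0,0.01],
  [0,0,0,0,0,0.02],
  [0,0,0,0,0,0.02],
])

```text
time: 8.7
tool_pos: [0.5833, -0.0103, 0.0941]
tool_rot: [-3.141, 0.0, 2.337]
contact_force: [-1.1, 1.8, 5.2]
opening: 0.0115
grip_force: 50.0
```

```bash
python3 o.py
```

```text
t8.70 [ 0.5833 -0.0103  0.0941] rot [-3.141  0.     2.337] F [-1.1  1.8  5.2] M [0.33 0.45 0.43] q6 -0.915 eff 0.56 open 0.0115
```

Call:
move_arm([
  [0,0,0,0,0,0.01],
  [0,0,0,0,0,0.02],
  [0,0,0,0,0,0.02],
])

```text
time: 9.07
tool_pos: [0.5833, -0.0102, 0.0941]
tool_rot: [-3.141, 0.0, 2.275]
contact_force: [-1.5, 2.3, 5.0]
opening: 0.0119
grip_force: 50.6
```

```bash
python3 o.py
```

```text
t9.07 [ 0.5833 -0.0102  0.0941] rot [-3.141  0.     2.275] F [-1.5  2.3  5. ] M [0.22 0.54 0.81] q6 -0.853 eff 0.94 open 0.0119
```

```bash
python3 - <<'E'
from h import *
out=[]
for n in ['scene','top','wrist']:
    c=cam(n);P=cloud(c);hsv=cv2.cvtColor(c['image'],cv2.COLOR_RGB2HSV)
    m=(cv2.inRange(hsv,(45,100,50),(85,255,255))>0)&(abs(P[...,2]-.079)<.012)&(abs(P[...,1]-.03)<.05)&(abs(P[...,0]-.58)<.05)
    print(n,m.sum(),P[m].mean(0) if m.any() else None)
    if n=='wrist': save('w2.png',c['image'])
E
```

```text
scene 0 None
top 14 [0.58026819 0.03112397 0.0797606 ]
wrist 539 [0.5803137  0.02865831 0.07940441]
```

View pics/w2.png

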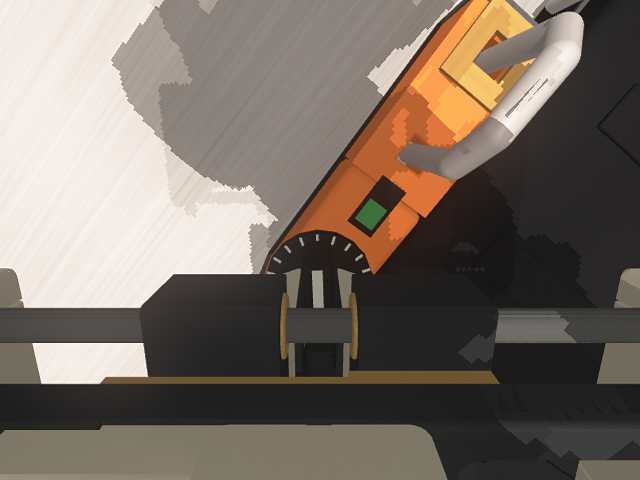

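The tab has slid about 8–10 mm and now sits at the dial end of its window, at (372, 213), and the torque reads firm. I'll ease off the overtravel, release the dial and rise.

Call:
move_arm([
  [0,0,0,0,0,-0.01],
  [0,0,0,0,0,-0.025],
  [0,0,0,0,0,-0.025],
])

```text
time: 9.6
tool_pos: [0.5833, -0.0102, 0.0941]
tool_rot: [-3.142, 0.0, 2.353]
contact_force: [-2.2, 1.5, 4.1]
opening: 0.0118
grip_force: 50.0
```

```bash
python3 o.py
```

```text
t9.60 [ 0.5833 -0.0102  0.0941] rot [-3.142  0.     2.353] F [-2.2  1.5  4.1] M [0.29 0.47 0.31] q6 -0.931 eff 0.19 open 0.0118
```

Call:
move_arm([
  [0,0,0,0,0,0],
  [0,0,0,0,0,0],
  [0,0,0,0,0,0],
  [0,0,0,0,0,0],
], fingers=-0.2)

```text
time: 10.1
tool_pos: [0.5833, -0.0104, 0.0935]
tool_rot: [-3.142, -0.0, 2.351]
contact_force: [0.2, 0.4, -0.3]
opening: 0.0366
grip_force: 0.0
```

Call:
move_arm([
  [0,0,-0.3,0,0,0],
  [0,0,-0.6,0,0,0],
  [0,0,-1,0,0,0],
  [0,0,-1,0,0,0],
  [0,0,-1,0,0,0],
])

```text
time: 10.72
tool_pos: [0.5829, -0.0102, 0.1932]
tool_rot: [-3.141, -0.001, 2.351]
contact_force: [-0.1, 0.1, -0.0]
opening: 0.037
grip_force: 0.0
```

```bash
python3 o.py;  python3 - <<'E'
from h import *
c=cam('wrist');P=cloud(c);save('w3.png',c['image']);Z=P[...,2];np.savez('w3',P=P,im=c['image'])
hsv=cv2.cvtColor(c['image'],cv2.COLOR_RGB2HSV)
m=(cv2.inRange(hsv,(45,100,50),(85,255,255))>0)&(abs(Z-.079)<.012);print('tab',P[m].mean(0))
near=lambda x,y,r:np.hypot(P[...,0]-x,P[...,1]-y)<r
D=P[near(.583,-.0105,.03)&(Z>.11)&(Z<.13)];print('grip',len(D),cv2.minAreaRect((D[:,:2]*1000).astype(np.float32)))
D=P[near(.576,.088,.045)&(Z>.128)&(Z<.16)];print('bow',len(D),np.percentile(D[:,2],95),cv2.minAreaRect((D[:,:2]*1000).astype(np.float32)))
E
```

```text
t10.72 [ 0.5829 -0.0102  0.1932] rot [-3.141e+00 -1.000e-03  2.351e+00] F [-0.1  0.1 -0. ] M [-0.02 -0.   -0.  ] q6 -0.929 eff -0.00 open 0.0370
tab [0.58035213 0.028435   0.07937016]
grip 1293 ((583.1137084960938, -12.47120475769043), (11.98973560333252, 46.512630462646484), 49.15528106689453)
bow 1915 0.14382096897998553 ((576.0584716796875, 86.8862533569336), (10.273508071899414, 59.017364501953125), 3.9502711296081543)
```

Call:
move_arm([
  [0.38,0.32,0,0,0,0.05],
  [0.75,0.645,0,0,0,0.1],
  [0.75,0.645,0,0,0,0.15],
  [0.75,0.645,0,0,0,0.2],
  [0.75,0.645,0,0,0,0.227],
  [0.75,0.645,0,0,0,0.227],
  [0.75,0.645,0,0,0,0.227],
])

```text
time: 11.65
tool_pos: [0.5761, 0.0883, 0.193]
tool_rot: [-3.14, -0.0, 1.639]
contact_force: [0.7, -0.5, -0.2]
opening: 0.0365
grip_force: 0.0
```

```bash
python3 o.py;  python3 - <<'E'
from h import *
c=cam('wrist');P=cloud(c);save('w4.png',c['image']);Z=P[...,2]
near=lambda x,y,r:np.hypot(P[...,0]-x,P[...,1]-y)<r
D=P[near(.576,.088,.045)&(Z>.128)&(Z<.16)];r=cv2.minAreaRect((D[:,:2]*1000).astype(np.float32));print('bow',len(D),np.percentile(D[:,2],95),r)
T=tool();print(T[:3,:3].T@(np.array([r[0][0]/1000,r[0][1]/1000,.119])-T[:3,3]))
E
```

```text
t11.65 [0.5761 0.0883 0.193 ] rot [-3.14  -0.     1.639] F [ 0.7 -0.5 -0.2] M [-0.06  0.07  0.02] q6 -0.048 eff 0.01 open 0.0365
bow 1446 0.14384310587869653 ((576.3385620117188, 87.61381530761719), (9.891565322875977, 58.51814270019531), 3.674976348876953)
[-7.38278347e-04  9.30560589e-05  7.42026993e-02]
```

View pics/w4.png

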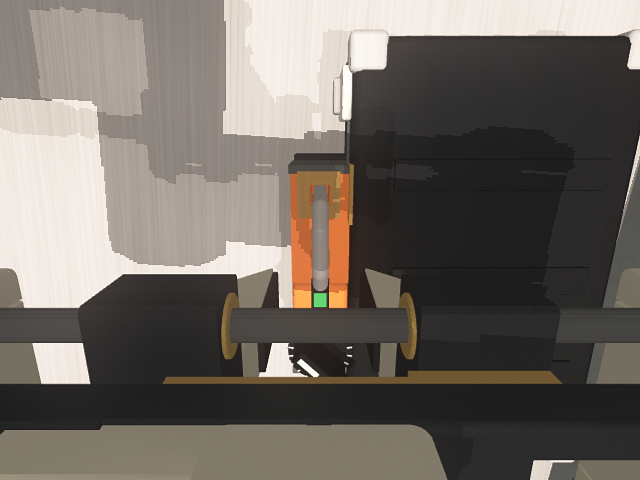

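The bow is centred between the fingers at (320, 240), so I'll descend, grip it, then pull up gently.

Call:
move_arm([
  [0,0,0.35,0,0,0],
  [0,0,0.6,0,0,0],
  [0,0,0.74,0,0,0],
  [0,0,0.74,0,0,0],
  [0,0,0.74,0,0,0],
])

```text
time: 12.32
tool_pos: [0.5772, 0.0884, 0.1208]
tool_rot: [3.14, -0.0, 1.638]
contact_force: [0.3, -0.1, -0.4]
opening: 0.0366
grip_force: 0.0
```

```bash
python3 o.py
```

```text
t12.32 [0.5772 0.0884 0.1208] rot [ 3.14  -0.     1.638] F [ 0.3 -0.1 -0.4] M [-0.06  0.03 -0.01] q6 -0.046 eff -0.00 open 0.0366
```

Call:
move_arm([
  [0,0,0,0,0,0],
  [0,0,0,0,0,0],
  [0,0,0,0,0,0],
  [0,0,0,0,0,0],
  [0,0,0,0,0,0],
], fingers=-1, newtons=45)

```text
time: 12.95
tool_pos: [0.5766, 0.0884, 0.12]
tool_rot: [3.141, -0.0, 1.637]
contact_force: [0.4, -0.2, 2.3]
opening: 0.0085
grip_force: 45.0
```

```bash
python3 o.py
```

```text
t12.95 [0.5766 0.0884 0.12  ] rot [ 3.141 -0.     1.637] F [ 0.4 -0.2  2.3] M [-0.02  0.07  0.  ] q6 -0.046 eff 0.01 open 0.0085
```

Call:
move_arm([
  [0,0,-0.02,0,0,0],
  [0,0,-0.05,0,0,0],
  [0,0,-0.05,0,0,0],
])

```text
time: 13.32
tool_pos: [0.5764, 0.0884, 0.1247]
tool_rot: [-3.142, -0.0, 1.637]
contact_force: [0.1, 0.6, -3.6]
opening: 0.0084
grip_force: 45.0
```

```bash
python3 o.py
```

```text
t13.32 [0.5764 0.0884 0.1247] rot [-3.142 -0.     1.637] F [ 0.1  0.6 -3.6] M [-0.06  0.07  0.03] q6 -0.046 eff -0.00 open 0.0084
```

Call:
move_arm([
  [0,0,-0.1,0,0,0],
  [0,0,-0.2,0,0,0],
  [0,0,-0.3,0,0,0],
  [0,0,-0.4,0,0,0],
  [0,0,-0.4,0,0,0],
])

```text
time: 13.95
tool_pos: [0.577, 0.0884, 0.1659]
tool_rot: [3.139, 0.0, 1.637]
contact_force: [0.4, 0.2, -2.9]
opening: 0.0084
grip_force: 45.0
```

```bash
python3 o.py
```

```text
t13.95 [0.577  0.0884 0.1659] rot [3.139 0.    1.637] F [ 0.4  0.2 -2.9] M [-0.09  0.07 -0.01] q6 -0.046 eff -0.00 open 0.0084
```

Call:
move_arm([
  [0,0,-0.15,0,0,0],
  [0,0,-0.35,0,0,0],
  [0,0,-0.55,0,0,0],
  [0,0,-0.75,0,0,0],
  [0,0,-0.9,0,0,0],
  [0,0,-0.95,0,0,0],
  [0,0,-0.95,0,0,0],
  [0,0,-0.95,0,0,0],
  [0,0,-0.95,0,0,0],
])

```text
time: 15.08
tool_pos: [0.5762, 0.0884, 0.259]
tool_rot: [-3.14, -0.0, 1.637]
contact_force: [-0.0, 0.3, -3.5]
opening: 0.0083
grip_force: 45.0
```

```bash
python3 o.py;  python3 - <<'E'
from h import *
for n in ['scene','top']:
    c=cam(n);P=cloud(c);Z=P[...,2]
    m=(abs(P[...,0]-.576)<.025)&(abs(P[...,1]-.088)<.04)&(Z>.1)
    D=P[m&(Z<.25)];print(n,len(D),D.min(0) if len(D) else 0,D.max(0) if len(D) else 0,np.percentile(D[:,2],[1,5]) if len(D) else 0)
    hsv=cv2.cvtColor(c['image'],cv2.COLOR_RGB2HSV)
    if n=='scene': save('s5.png',cv2.resize(c['image'][150:330,230:470],(800,600)))
E
```

```text
t15.07 [0.5762 0.0884 0.259 ] rot [-3.14  -0.     1.637] F [-0.   0.3 -3.5] M [-0.13  0.03 -0.  ] q6 -0.046 eff -0.00 open 0.0083
scene 204 [0.57101847 0.057349   0.17715364] [0.58404174 0.11709433 0.24935564] [0.17859345 0.18113597]
top 0 0 0 0
```

View pics/s5.png

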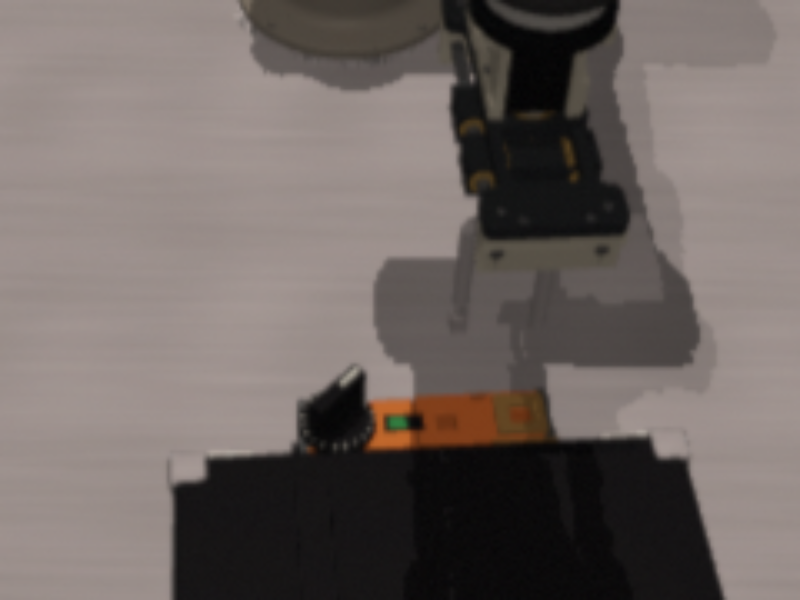

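In the scene crop the shackle is clear of the lock. Its legs point down, with ends at (455, 325) and (540, 320), measured at z ≈ 0.178, which is 10 cm above the lock. The tab at (400, 423) is on the dial side, so the bolt is open.

Call:
move_arm([
  [0,0,0,0,0,0],
  [0,0,0,0,0,0],
  [0,0,0,0,0,0],
  [0,0,0,0,0,0],
])

```text
time: 15.68
tool_pos: [0.5764, 0.0884, 0.2598]
tool_rot: [3.141, -0.0, 1.637]
contact_force: [-0.4, 0.1, -2.5]
opening: 0.0086
grip_force: 45.0
```

```bash
python3 o.py; python3 -c "
from cell import robot
print(robot.hand_in())"
```

```text
t15.68 [0.5764 0.0884 0.2598] rot [ 3.141 -0.     1.637] F [-0.4  0.1 -2.5] M [-0.05  0.06  0.03] q6 -0.046 eff -0.00 open 0.0086
the job is handed in; nothing more can be done
None
```

I turned the dial to its firm notch and pulled the shackle straight up; it is gripped still, legs down with the ends about 10 cm above the lock, and I handed the job in at 15.7 s (no verdict was returned).

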